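# Wind the watch on its turntable

### The job

Take the shoehorn off the watch box and lay it flat in the tray's empty front lane, alongside the row of bottles. Then open the box's lid, take the upright grip of the watch carrier and turn it one full turn clockwise (seen from above) to wind the watch, so that the grip is back where it began, and shut the lid. Leave the bottles standing where they are, do not press on the watch, and do not wind it well past the one turn.

Things in the scene. Friction and masses are not known exactly. Their poses are not given: they have to be found in the camera images.
- box: Black plastic watch box, fixed to the dresser: 170 mm deep (x) x 180 mm wide (y) x 100 mm high without its lid, walls 5 mm. Origin: centre of its underside; its x axis points from the front to the hinge side (away from the robot), z up.
- lid (a joint): Flip-top lid of the watch box: 0 shut, grows as it opens, up to 1.8 rad. Hinge line parallel to the box's y, at box x = +85 mm, z = 100 mm. The lid is 170 x 180 x 8 mm, its top face 108 mm above the dresser when shut, black with a clear window. A stiff hinge: it stays at any angle; moving it takes about 3 to 5 N at the bar.
- lid_bar (a point): Middle of the lid's steel bow handle: a round bar, diameter 12 mm, 100 mm long, parallel to the box's y, 40 mm above the lid's top face. When shut it lies at box x = -73 mm, z = 148 mm, that is 158 mm in front of the hinge line and 48 mm above it; it swings with the lid.
- axle (a point): Centre of the round watch carrier (turntable) in the box, on its upright axle and on the upper face of its disc (30 mm above the dresser). Disc diameter 110 mm, thickness 8 mm. It lies at box x = -20 mm, y = 0. A low wall across the box at box x = +44 to +48 mm, 55 mm high, closes off a rear compartment.
- carrier (a joint): Angle of the watch carrier: 0 at the start, grows clockwise seen from above; one full turn is 6.28 rad; stops at -0.35 and 7.6. Turns with light friction (0.04 N m) and stays where left.
- grip (a point): Top of the carrier's upright finger grip, 38 mm from the axle: a black sleeve, diameter 18 mm, that spins freely on its pin. It reaches from 42 to 92 mm above the dresser; this point is 92 mm above the dresser, at the centre of the sleeve's top. It may start anywhere round the axle.
- watch: Wristwatch (steel, diameter 36 mm) strapped face up on a grey cushion fixed on the carrier, across the axle from the grip, 18 mm from the axle. Its face is 51 mm above the dresser, origin at the underside of its case.
- shoehorn: Loose tortoiseshell shoehorn, 170 mm long, 60 g. Flat underside, origin at the middle of the underside, long axis x, z up. From x = -85 to +20 mm a handle 24 mm wide and 14 mm thick; from there to x = +85 mm a blade 36 mm wide and 6 mm thick. Centre of mass near x = -7 mm. It starts across the lid, behind the bow handle.
- tray: Bamboo tray, fixed: 200 mm deep (x) x 270 mm wide (y), floor 6 mm thick, rim 20 mm high in all and 6 mm thick. Origin: centre of its underside, x away from the robot. Three cologne bottles stand in a row along y at tray x = +60 mm; the lane in front of them, centred on tray x = -47 mm, is empty. Tray and box may be on either side of one another.
- cologne_square: Bystander, loose: frosted glass bottle, rectangular 34 x 46 mm, 102 mm tall with its round black cap, standing in any of the three places in the row on the tray. Origin: centre of its underside.
- cologne_round: Bystander, loose: cobalt glass bottle, round, diameter 46 mm, 107 mm tall with cap, standing in any of the three places in the row on the tray. Origin: centre of its underside.
- cologne_drum: Bystander, loose: frosted glass bottle, round with a shoulder, diameter 48 mm, 94 mm tall with cap, standing in any of the three places in the row on the tray. Origin: centre of its underside.
- cologne_slab: Bystander, loose: tall clear glass bottle, rectangular 36 x 54 mm, 137 mm tall with cap, standing on the dresser behind the watch box (its middle some 90 mm behind the rear wall, so beyond the lid's swing). Origin: centre of its underside.

How it is judged (in metres and radians):
On the way, in this order (a step that is already met when the one before it is completed fails the run):
1. The shoehorn lies flat and released on the floor of the tray in the front lane, its long axis along the row of bottles, while the lid is still shut and the carrier unturned (x of shoehorn in the frame of tray between -0.08 and -0.015 m and y of shoehorn in the frame of tray between -0.055 and 0.055 m and z of shoehorn in the frame of tray between 0.002 and 0.011 m and angle between shoehorn's own z axis and vertical below 0.06 rad and angle between the x axis of shoehorn and the y axis of tray, either way round below 0.3 rad and linear speed of shoehorn below 0.03 m/s and contact force between the fingers and shoehorn below 0.1 N and value of joint lid below 0.1 rad and value of joint carrier below 0.3 rad), for 0.2 s.
2. The lid is open by at least 1.2 rad (69 degrees), the carrier not yet turned (value of joint lid above 1.2 rad and value of joint carrier below 0.3 rad), for 0.1 s.
3. The carrier has been turned half a turn clockwise, the lid open (value of joint lid above 1.2 rad and value of joint carrier between 3.1 and 4.5 rad), for 0.05 s.
4. The carrier has been turned one full turn clockwise, within 0.25 rad (14 degrees), the lid still open (value of joint lid above 1.2 rad and value of joint carrier between 6.03 and 6.53 rad), for 0.2 s.
At the end, for the whole second after the job is handed in: Lid shut (within 0.06 rad); carrier one full clockwise turn from its start, within 0.25 rad; shoehorn at rest flat on the tray floor in the front lane: middle 15 to 80 mm in front of the tray's centre line, within 55 mm sideways of its middle, lengthwise along the bottle row within 0.3 rad (value of joint lid below 0.06 rad and value of joint carrier between 6.03 and 6.53 rad and x of shoehorn in the frame of tray between -0.08 and -0.015 m and y of shoehorn in the frame of tray between -0.055 and 0.055 m and z of shoehorn in the frame of tray between 0.002 and 0.011 m and angle between shoehorn's own z axis and vertical below 0.06 rad and angle between the x axis of shoehorn and the y axis of tray, either way round below 0.3 rad and linear speed of shoehorn below 0.03 m/s); the robot touches nothing.
It fails at once if Any cologne bottle is moved more than 25 mm or tipped by more than 0.35 rad (distance of any of cologne_square, cologne_round, cologne_drum, cologne_slab from where it was at the start of the episode above 0.025 m or angle between any of cologne_square, cologne_round, cologne_drum, cologne_slab's own z axis and vertical above 0.35 rad).
It fails at once if The watch is pressed by the robot with more than 8 N (contact force between any of the fingers, the arm and watch above 8 N).
It fails at once if The carrier is wound more than 0.6 rad past the full turn (value of joint carrier above 6.88 rad).
It also fails if it takes over 72 s, if anything falls off the work surface, if the arm or the gripper's body presses on something with over 40 N, if the wrist force passes 120 N, or if a joint passes its speed limit or range.

### The arm

A 6-joint arm with a two-finger parallel gripper is mounted at the origin on the work surface. World frame = base frame: x ahead of the robot, y to its left, z up, the work surface at z = 0. Lengths are in mm, angles in rad, forces in N, time in s.
With the tool pointing down it reaches from about 400 to 925 mm from the base axis. Payload 12.5 kg.
Tool frame: the origin (TCP) lies between the finger pads; the fingertips stand 11 mm ahead of it and the grasp point (between the pads) lies 8 mm behind it (env.tip_extent is the distance from the TCP to the fingertips, in mm); x points along the fingers, z is the direction in which the jaws open and shut, and the axes are right-handed (so a half turn about x gives the same grasp; the last joint's range is limited). The gripper opens to 95 mm and grips with 3 to 60 N. Pads are 20 mm wide; open, the fingers measure 119 mm over their backs; the gripper's body (75 mm by 180 mm) begins 59 mm behind the grasp point.
Start: joints at [-1.43, 0.491, 1.559, -0, 1.092, -0.106], TCP at [152.711, -606.073, 225.661] pointing down, gripper open.
Joint ranges: [-3.1, 3.1], [-0.84, 2.19], [0.05, 2.79], [-1.13, 4.28], [0.06, 2.93], [-2.69, 2.69]. Speed limits (rad/s): [2.22, 2.22, 2.79, 3.14, 3.14, 3.14].

### API

Orientations are given as [roll, pitch, yaw] about the fixed x, y, z axes, in that order (R = Rz(yaw) Ry(pitch) Rx(roll)).
In Python, from cell import status, imaging, env gives the robot as it stands. The module is installed in compiled form; this text tells all that it offers.
- The arm moves only by the tool apply_moves, never from a script. Its argument "increments" is a list of rows, each a list of 5 numbers: the closure, from 0 (fully open) to 1 (shut), then the shift along the tool's x, y, z in mm, then the turn about the tool's x in degrees. A call has 1 to 10 rows; each row shifts and turns the commanded pose from where the row before left it, along the tool's axes as they then stand; what a row does not reach is not made up. A row lasts 1/10 s, in which the tool goes at most 50 mm and 8.59 degrees, less where a joint would pass 70% of its speed; a pose out of reach is approached as far as the arm can. A call with a gripper value outside its range is refused whole. The fingers move at their own pace and stop on an object; the grip force is fixed at half the most. Time passes only in rows, so rows that do not move let the fingers close. It gives the time, the measured TCP pose, the force and the opening at its end, in the units of the state.
- status.state(): the state, without advancing time (a new reading comes with each control period).
- imaging.read_camera(name): name is "scene" or "top" or "wrist"; returns a dict with "pixels" (420x560x3 uint8, red, green, blue), "fovy" (degrees; the focal length in pixels is half the picture's height over the tangent of half this angle, whatever the lens; pixels are square), "cx", "cy" (the principal point, pixels), "R" (3x3) and "t" (3): a world point X has camera coordinates R X + t. Camera axes: x right, y down, z forward; pixel columns grow to the right and rows downward; lengths in mm; the calibration is good to about 2 mm. A picture is of the moment at which its call begins. There is no depth.
- env.job_done(): hands the job in, once; it reports no verdict.
The state is a dict: "t": time; "joints": joint angles; "qvel": joint speeds; "tau": joint torques, N m; "eef_pos": TCP position; "tcp_rot": TCP orientation; "ft_force": force on the tool from outside, world axes, zero at the start; "moment": the same for the moment, N m; "opening": opening from 0.0 (shut) to 1.0 (fully open).
Only numpy, scipy, OpenCV 4.12 (cv2) and the standard library are available. Lean on these libraries where they do the work, as an engineer would, in place of code of your own. Each camera call takes 0.05 s, during which the arm holds its last target. There are 200 camera calls.

## Working session

There is one attempt and no reset: what is moved stays moved. The work goes in short steps, Python scripts to look and compute and a tool call to move; the robot and the scene stay as the last step left them, time stands still between calls to the robot, and variables do not carry over. Pictures are saved under pics/ and viewed, about 8 in all and at most 12, crops included, and the job is handed in when it is done.

Besides the shell and the picture viewer there is one more tool, called after ">>>" as name([rows], argument=value, ...), one row to a line, values as JSON. apply_moves: Moves the arm, as the interface text tells. Its arguments: {"type":"object","properties":{"increments":{"type":"array"}},"required":["increments"]}

```bash
mkdir -p pics
cat > h.py <<'E'
import numpy as np, cv2
from cell import status, imaging, env
from scipy.spatial.transform import Rotation as Ro
def cam(n):
    c=imaging.read_camera(n); c['R']=np.array(c['R']); c['t']=np.array(c['t']); c['f']=210/np.tan(np.radians(c['fovy'])/2); return c
def save(c,name,crop=None,s=1):
    p=c['pixels'][:,:,::-1]
    if crop: p=p[crop[1]:crop[3],crop[0]:crop[2]]
    cv2.imwrite('pics/'+name,cv2.resize(p,None,fx=s,fy=s,interpolation=cv2.INTER_CUBIC))
def plane(c,u,v,z):
    d=c['R'].T@np.array([(u-c['cx'])/c['f'],(v-c['cy'])/c['f'],1]); o=-c['R'].T@c['t']
    return o+d*(z-o[2])/d[2]
def proj(c,X):
    p=c['R']@np.array(X,float)+c['t']; return np.array([c['cx'],c['cy']])+c['f']*p[:2]/p[2]
E
python3 - <<'E'
from h import *
for n in ('top','scene'):
    c=cam(n); save(c,n+'1.png',s=1.4); print(n,c['fovy'],c['cx'],c['cy'],(-c['R'].T@c['t']).round(),c['R'].round(3).tolist())
s=status.state(); print({k:np.round(v,3) for k,v in s.items()}); print(env.tip_extent)
E
```

```text
top 56.66216954136094 278.68198368999623 208.1400623272294 [409.  32. 996.] [[-0.004, -1.0, 0.01], [-0.99, 0.002, -0.144], [0.144, -0.011, -0.99]]
scene 48.21929729766758 288.31473627718 212.23991328191033 [ 936. -245.  792.] [[0.556, 0.831, 0.011], [0.685, -0.451, -0.572], [-0.471, 0.326, -0.82]]
{'t': np.float64(0.1), 'joints': array([-1.43 ,  0.491,  1.559,  0.   ,  1.092, -0.106]), 'qvel': array([ 0.001,  0.   , -0.002, -0.001,  0.001,  0.001]), 'tau': array([ 2.0000e-03, -6.1362e+01, -2.5861e+01,  6.9000e-02,  4.7000e-02,
       -0.0000e+00]), 'eef_pos': array([ 152.672, -605.842,  225.127]), 'tcp_rot': array([3.027, 1.57 , 1.703]), 'ft_force': array([ 0.083,  0.233, -0.772]), 'moment': array([0.011, 0.001, 0.056]), 'opening': np.float64(1.001)}
11.0
```

View pics/top1.png

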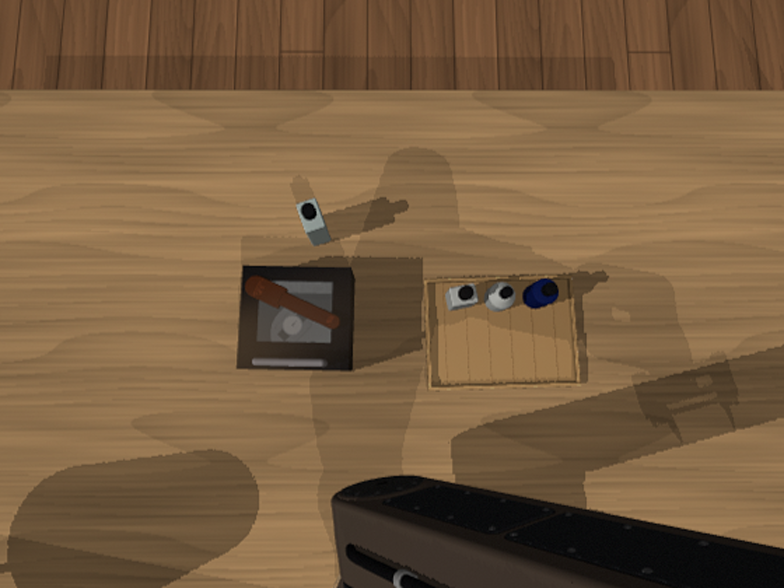

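View pics/scene1.png

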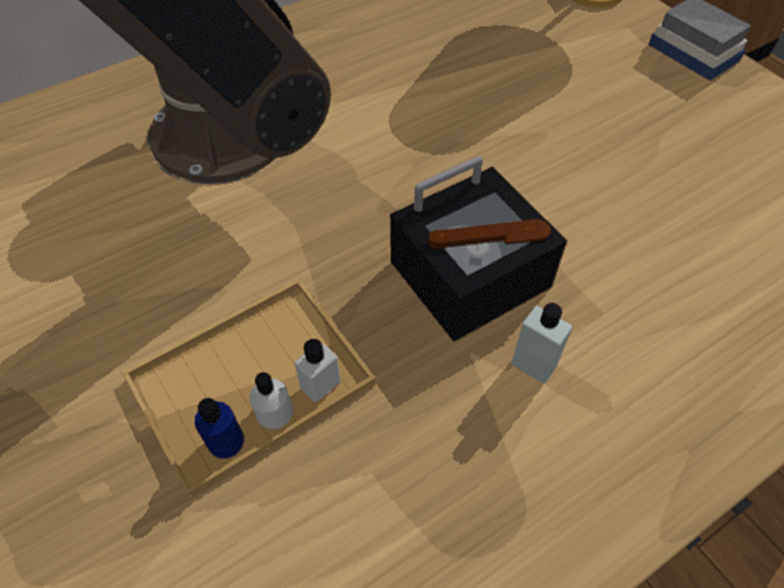

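Top view (784 px picture): the lid is a dark quad with corners about (243,268), (354,266), (353,369), (238,367), and the bar is at (289,362). The shoehorn runs from (248,288), the blade end, to (337,322), the handle end. The tray is at (426..584, 276..388). The slab bottle is behind the box.

Run:
```python
from h import *
c=cam('top'); d=cam('scene')
# rough lid and tray from hand-picked corners
P=lambda pts,z:np.array([plane(c,u/1.4,v/1.4,z)[:2] for u,v in pts])
lid=P([(243,268),(354,266),(353,369),(238,367)],108); print('lid',lid.round().tolist(),lid.mean(0))
tr=P([(426,279),(577,276),(582,383),(429,388)],20); print('tray',tr.round().tolist(),tr.mean(0))
def contour(cm,mask,box):
    m=np.zeros_like(mask); x0,y0,x1,y1=box; m[y0:y1,x0:x1]=mask[y0:y1,x0:x1]
    cs,_=cv2.findContours(m,cv2.RETR_EXTERNAL,cv2.CHAIN_APPROX_NONE); return max(cs,key=cv2.contourArea)[:,0]
def red(cm):
    h=cv2.cvtColor(cm['pixels'],cv2.COLOR_RGB2HSV); return ((h[...,0]<12)&(h[...,1]>140)&(h[...,2]>40)).astype(np.uint8)
def dark(cm): return (cm['pixels'].max(2)<45).astype(np.uint8)
for n,cm,b in (('top',c,(165,180,255,260)),('scene',d,(290,140,410,190))):
    k=contour(cm,red(cm),b); w=np.array([plane(cm,u,v,108+(8))[:2] for u,v in k])
    r=cv2.minAreaRect(w.astype(np.float32)); bp=cv2.boxPoints(r); print(n,'horn',len(k),r,bp.round().tolist())
    # width profile
    L=max(r[1]); q=w-r[0]; e=bp[1]-bp[0]; e2=bp[2]-bp[1]; a=e if np.linalg.norm(e)>np.linalg.norm(e2) else e2; a=a/np.linalg.norm(a); 
    s=q@a; t=q@np.array([-a[1],a[0]])
    print('axis',a,[(int(x),np.round(t[abs(s-x)<6].min()),np.round(t[abs(s-x)<6].max())) for x in range(-75,80,15)])
k=contour(c,dark(c),(160,180,260,275)); h=cv2.convexHull(k); ap=cv2.approxPolyDP(h,4,True)[:,0]; print('dark top',ap.tolist(),[plane(c,u,v,108)[:2].round(1).tolist() for u,v in ap])
k=contour(d,dark(d),(270,110,415,250)); h=cv2.convexHull(k); ap=cv2.approxPolyDP(h,3,True)[:,0]; print('dark scene',ap.tolist(),[plane(d,u,v,108)[:2].round(1).tolist() for u,v in ap])
# bar: bright grey
for n,cm,b in (('top',c,(175,250,240,266)),('scene',d,(290,105,350,150))):
    p=cm['pixels'].astype(int); m=((p.max(2)-p.min(2)<25)&(p.max(2)>95)).astype(np.uint8)
    k=contour(cm,m,b); w=np.array([plane(cm,u,v,148)[:2] for u,v in k],np.float32); print(n,'bar',cv2.minAreaRect(w))
# tray in scene
tr=np.array([plane(d,u/1.4,v/1.4,20)[:2] for u,v in [(125,374),(301,284),(375,379),(190,494)]]); print('tray scene',tr.round().tolist(),tr.mean(0))
```

```text
lid [[578.0, 265.0], [581.0, 82.0], [412.0, 82.0], [416.0, 267.0]] [496.91671607 174.08043312]
tray [[574.0, -44.0], [579.0, -319.0], [387.0, -318.0], [379.0, -47.0]] [ 479.52031437 -182.05212927]
top horn 145 ((520.7376098632812, 181.59136962890625), (166.33448791503906, 35.21146011352539), 66.62454223632812) [[472.0, 112.0], [504.0, 98.0], [570.0, 251.0], [538.0, 265.0]]
axis [0.39675516 0.91792446] [(-75, np.float64(-7.0), np.float64(13.0)), (-60, np.float64(-8.0), np.float64(12.0)), (-45, np.float64(-8.0), np.float64(12.0)), (-30, np.float64(-9.0), np.float64(12.0)), (-15, np.float64(-9.0), np.float64(12.0)), (0, np.float64(-10.0), np.float64(11.0)), (15, np.float64(-16.0), np.float64(15.0)), (30, np.float64(-16.0), np.float64(17.0)), (45, np.float64(-18.0), np.float64(16.0)), (60, np.float64(-17.0), np.float64(18.0)), (75, np.float64(-17.0), np.float64(16.0))]
scene horn 222 ((525.3411254882812, 178.23666381835938), (166.61973571777344, 36.470558166503906), 63.97926330566406) [[472.0, 111.0], [505.0, 95.0], [578.0, 245.0], [546.0, 261.0]]
axis [0.43869662 0.8986352 ] [(-75, np.f
[... 418 characters left out ...]
.0)), (75, np.float64(-17.0), np.float64(16.0))]
dark top [[174, 190], [250, 191], [251, 263], [198, 262], [173, 218]] [[581.4, 264.0], [578.7, 88.4], [413.6, 85.0], [416.3, 204.3], [516.2, 264.0]]
dark scene [[352, 120], [403, 174], [392, 205], [324, 243], [280, 188], [279, 153]] [[423.4, 265.5], [590.0, 256.7], [633.5, 191.5], [630.3, 41.9], [490.3, 44.2], [417.1, 89.8]]
top bar ((422.6778564453125, 182.7991943359375), (105.7017593383789, 9.053170204162598), 88.0684585571289)
scene bar ((425.38916015625, 178.33116149902344), (112.45889282226562, 11.54788875579834), 87.03176879882812)
tray scene [[394.0, -314.0], [392.0, -50.0], [582.0, -43.0], [590.0, -307.0]] [ 489.65761284 -178.26612616]
```

```bash
cat >> h.py <<'E'
def pose():
    s=status.state(); return np.array(s['eef_pos']),Ro.from_euler('xyz',s['tcp_rot']).as_matrix(),s
def plan(target,yaw=None):
    """delta in tool axes to TCP target; yaw = wanted direction (deg, world) of jaw axis z (mod 180). Turn first, then shifts as in the turned frame"""
    p,R,s=pose(); cur=np.degrees(np.arctan2(R[1,2],R[0,2])); turn=0
    if yaw is not None:
        dy=(yaw-cur+90)%180-90; turn=-dy*1.0   # tool x down
    R2=R@Ro.from_euler('x',turn,degrees=True).as_matrix(); d=np.array(target)-p
    print('p',p.round(1),'jaw',round(cur,1),'turn',round(turn,1),'shift now',(R.T@d).round(1),'after turn',(R2.T@d).round(1),'j6',round(s['joints'][5],2),'F',np.round(s['ft_force'],1),'open',round(float(s['opening']),3),'t',round(s['t'],2))
E
python3 - <<'E'
from h import *
p,R,s=pose(); print(R.round(3).tolist())
w=cam('wrist'); print(w['fovy'],(-w['R'].T@w['t']).round(),w['R'].round(2).tolist())
plan([420,-181,330],0)
E
```

```text
[[-0.0, 0.97, 0.244], [0.001, 0.244, -0.97], [-1.0, 0.0, -0.001]]
69.0922687601536 [ 225. -590.  385.] [[0.24, -0.97, 0.0], [-0.93, -0.24, 0.27], [-0.26, -0.07, -0.96]]
p [ 152.7 -606.   225.4] jaw -75.9 turn -75.9 shift now [-104.4  363.  -346.9] after turn [-104.4  425.   267.3] j6 -0.11 F [-0.8  1.3  0.2] open 0.999 t 0.25
```

>>> apply_moves([
  [0, -12, 40, 0, -8.45],
  [0, -12, 40, 0, -8.45],
  [0, -12, 40, 0, -8.45],
  [0, -12, 40, 0, -8.45],
  [0, -12, 40, 0, -8.45],
  [0, -12, 40, 0, -8.45],
  [0, -12, 40, 0, -8.45],
  [0, -12, 40, 0, -8.45],
  [0, -12, 40, 0, -8.45],
  [0, 0, 40, 10, 0],
])

```text
t: 1.25
eef_pos: [386.9, -316.4, 335.0]
tcp_rot: [-0.864, 1.569, -0.855]
ft_force: [0.5, -0.0, 0.2]
opening: 1.002
```

>>> apply_moves([
  [0, 0, 40, 15, 0],
  [0, 0, 40, 15, 0],
  [0, 0, 30, 10, 0],
  [0, 0, 0, 0, 0],
  [0, 0, 0, 0, 0],
])

```text
t: 1.75
eef_pos: [426.4, -207.3, 333.7]
tcp_rot: [-1.256, 1.57, -1.251]
ft_force: [-0.8, -0.7, -0.6]
opening: 0.996
```

Run:
```python
from h import *
plan([420,-181,330],0); w=cam('wrist'); save(w,'wrist1.png',s=1.4); np.save('w1.npy',w,allow_pickle=True)
t=cam('top'); save(t,'top2.png')
```

```text
p [ 426.4 -207.3  333.7] jaw 0.3 turn 0.3 shift now [ 3.7 26.3 -6.3] after turn [ 3.7 26.3 -6.4] j6 -0.6 F [-0.8 -0.7 -0.6] open 0.996 t 1.75
```

View pics/wrist1.png

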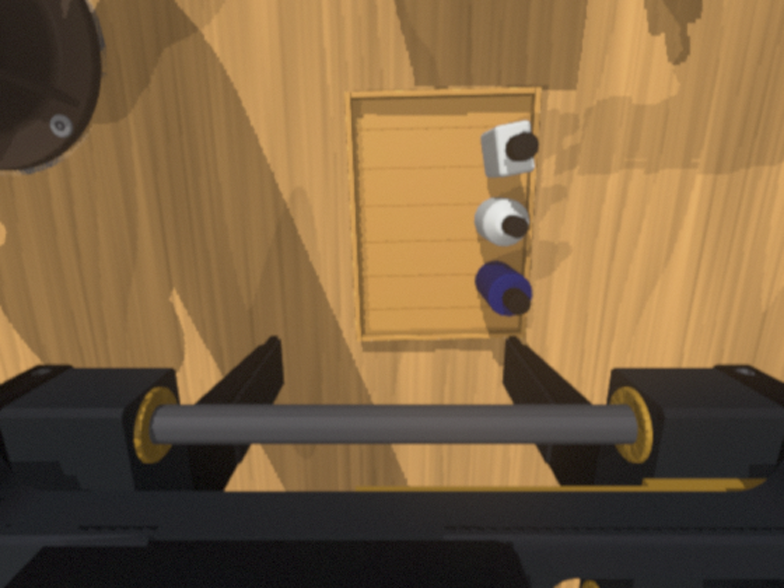

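The wrist view shows the tray rim corners at (346,93), (541,88), (527,338) and (360,344) in the 1.4x picture. The bottles are on the far side and the front lane is empty. The gripper body is wide along the jaw axis.

Run:
```python
from h import *
w=np.load('w1.npy',allow_pickle=True).item()
a=np.array([plane(w,u/1.4,v/1.4,20)[:2] for u,v in [(346,93),(541,88),(527,338),(360,344)]]); print(a.round().tolist(),a.mean(0))
plan([520,173,230],-24)
```

```text
[[378.0, -50.0], [576.0, -44.0], [586.0, -314.0], [388.0, -322.0]] [ 481.95645818 -182.49305139]
p [ 426.1 -208.2  333.6] jaw 0.2 turn 24.2 shift now [103.5 381.   95. ] after turn [103.5 386.5 -69.3] j6 -0.6 F [0.2 0.3 0.1] open 0.999 t 1.85
```

>>> apply_moves([
  [0, 0, 40, 15, 8.1],
  [0, 0, 40, 5, 8.1],
  [0, 10, 40, -5, 8.0],
  [0, 15, 40, -12, 0],
  [0, 15, 40, -12, 0],
  [0, 15, 40, -12, 0],
  [0, 15, 40, -12, 0],
  [0, 15, 40, -12, 0],
  [0, 5, 40, -12, 0],
  [0, 0, 20, -5, 0],
])

```text
t: 2.85
eef_pos: [488.4, 178.4, 242.6]
tcp_rot: [-2.575, 1.569, -2.981]
ft_force: [0.0, -0.4, 0.8]
opening: 1.0
```

>>> apply_moves([
  [0, 0, 0, 0, 0],
  [0, 0, 0, 0, 0],
])

```text
t: 3.05
eef_pos: [488.3, 176.0, 243.5]
tcp_rot: [-1.966, 1.57, -2.372]
ft_force: [0.1, 0.9, -0.6]
opening: 1.005
```

Run:
```python
from h import *
plan([520,173,126],-24); w=cam('wrist'); save(w,'wrist2.png',s=1.4); np.save('w2.npy',w,allow_pickle=True)
h=cv2.cvtColor(w['pixels'],cv2.COLOR_RGB2HSV); m=((h[...,0]<12)&(h[...,1]>140)&(h[...,2]>40)).astype(np.uint8)
cs,_=cv2.findContours(m,cv2.RETR_EXTERNAL,cv2.CHAIN_APPROX_NONE); k=max(cs,key=cv2.contourArea)[:,0]
q=np.array([plane(w,u,v,116)[:2] for u,v in k],np.float32); r=cv2.minAreaRect(q); print(r, cv2.boxPoints(r).round().tolist())
```

```text
p [488.3 176.  243.5] jaw -23.3 turn 0.7 shift now [117.5   9.9  30.3] after turn [117.5  10.2  30.2] j6 0.63 F [ 0.1  0.9 -0.6] open 1.005 t 3.05
((521.1724243164062, 176.9858856201172), (169.83273315429688, 35.54196548461914), 67.335205078125) [[472.0, 105.0], [505.0, 92.0], [570.0, 248.0], [537.0, 262.0]]
```

View pics/wrist2.png

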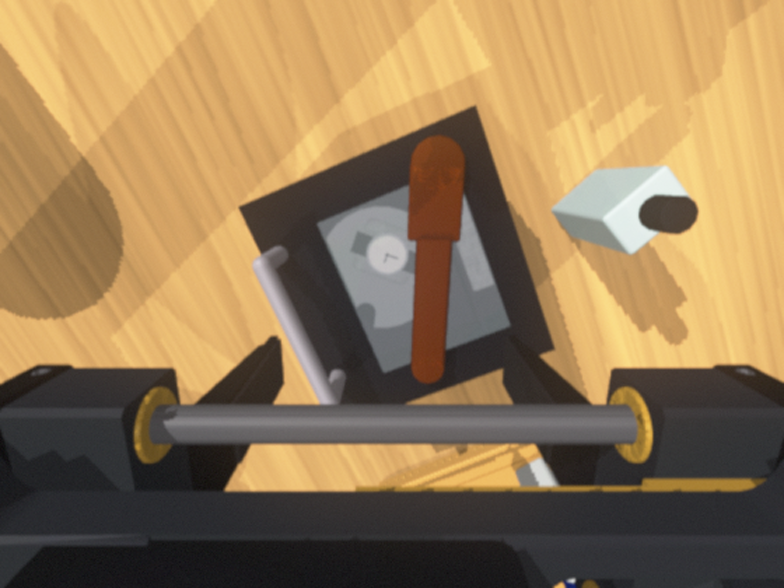

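Run:
```python
from h import *
w=np.load('w2.npy',allow_pickle=True).item()
a=np.array([plane(w,u/1.4,v/1.4,108)[:2] for u,v in [(240,207),(476,107),(553,350)]]); print('lid',a.round(1).tolist(),a[[0,2]].mean(0))
b=np.array([plane(w,u/1.4,v/1.4,148)[:2] for u,v in [(264,262),(331,398)]]); print('bar pts',b.round(1).tolist())
print('grip',plane(w,367/1.4,318/1.4,92).round(1),'watch',plane(w,386/1.4,255/1.4,51).round(1))
plan([518,169.6,124.5],-22.7)
```

```text
lid [[416.0, 267.1], [584.5, 262.7], [579.3, 83.8]] [497.6349737  175.45769558]
bar pts [[427.4, 229.3], [425.4, 130.6]]
grip [459.7 156.6  92. ] watch [489.1 189.4  51. ]
p [488.3 175.6 243.7] jaw -23.3 turn -0.6 shift now [119.1   6.3  29.7] after turn [119.1   6.   29.8] j6 0.63 F [-0.2 -0.5  0.4] open 0.999 t 3.1
```

>>> apply_moves([
  [0, 0, 6, 30, -0.6],
  [0, 40, 0, 0, 0],
  [0, 40, 0, 0, 0],
  [0, 25, 0, 0, 0],
  [0, 10, 0, 0, 0],
  [0, 4, 0, 0, 0],
  [0, 0, 0, 0, 0],
])

```text
t: 3.8
eef_pos: [518.5, 170.0, 125.5]
tcp_rot: [0.477, 1.57, 0.081]
ft_force: [0.0, 0.3, 0.2]
opening: 1.0
```

Run:
```python
from h import *
plan([518,169.6,124.5],-22.7)
```

```text
p [518.5 170.  125.5] jaw -22.7 turn 0.0 shift now [ 1.  -0.6 -0.3] after turn [ 1.  -0.6 -0.3] j6 0.59 F [0.  0.3 0.2] open 1.0 t 3.8
```

>>> apply_moves([
  [0, 2, 0, 0, 0],
  [1, 0, 0, 0, 0],
  [1, 0, 0, 0, 0],
  [1, 0, 0, 0, 0],
  [1, 0, 0, 0, 0],
  [1, 0, 0, 0, 0],
  [1, 0, 0, 0, 0],
  [1, 0, 0, 0, 0],
])

```text
t: 4.6
eef_pos: [518.0, 170.5, 122.8]
tcp_rot: [-1.725, 1.571, -2.12]
ft_force: [-0.1, -0.4, 0.4]
opening: 0.468
```

>>> apply_moves([
  [1, -10, 0, 0, 0],
  [1, -20, 0, 0, 0],
  [1, -30, 0, 0, 0],
  [1, -30, 0, 0, 0],
  [1, 0, 0, 0, 0],
])

```text
t: 5.1
eef_pos: [519.3, 170.9, 217.0]
tcp_rot: [0.581, 1.564, 0.186]
ft_force: [-0.3, -0.1, -0.5]
opening: 0.053
```

Run:
```python
from h import *
plan([424,-184,215],2); w=cam('wrist'); save(w,'wrist3.png'); np.save('w3.npy',w,allow_pickle=True)
```

```text
p [519.3 170.9 217. ] jaw -22.6 turn -24.6 shift now [   1.  -364.2   48.6] after turn [   1.  -351.3 -107.7] j6 0.59 F [-0.3 -0.1 -0.5] open 0.053 t 5.1
```

View pics/wrist3.png

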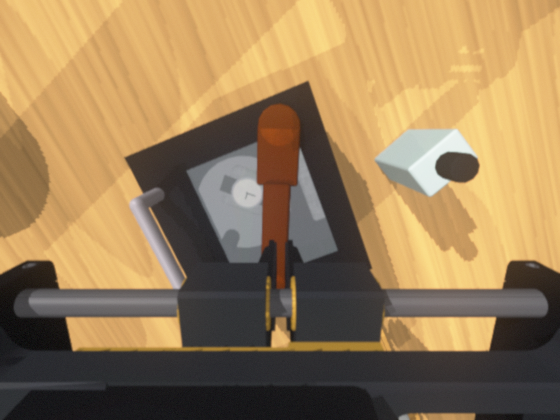

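The fingers close more slowly than I allowed for, about 7 mm per row, so I lifted before the grasp was made. The horn is still lying on the lid. I'll reopen part way and go down again.

>>> apply_moves([
  [0.45, 0, 0, 0, 0],
  [0.45, 0, 0, 0, 0],
  [0.45, 0, 0, 0, 0],
  [0.45, 0, 0, 0, 0],
  [0.45, 0, 0, 0, 0],
  [0.45, 0, 0, 0, 0],
  [0.45, 30, 0, 0, 0],
  [0.45, 30, 0, 0, 0],
  [0.45, 25, 0, 0, 0],
  [0.45, 8, 0, 0, 0],
])

```text
t: 6.15
eef_pos: [517.1, 170.3, 118.6]
tcp_rot: [-2.51, 1.568, -2.906]
ft_force: [-27.4, -4.6, 85.7]
opening: 0.548
```

>>> apply_moves([
  [1, 0, 0, 0, 0],
  [1, 0, 0, 0, 0],
  [1, 0, 0, 0, 0],
  [1, 0, 0, 0, 0],
  [1, 0, 0, 0, 0],
  [1, 0, 0, 0, 0],
  [1, 0, 0, 0, 0],
])

```text
t: 6.85
eef_pos: [518.0, 170.6, 120.1]
tcp_rot: [0.379, 1.571, -0.016]
ft_force: [-1.6, 0.9, 4.7]
opening: 0.246
```

Run:
```python
from h import *
plan([518,169.6,122.5],-22.7)
```

```text
p [518.  170.6 120.1] jaw -22.6 turn 0.1 shift now [-2.4 -0.9  0.3] after turn [-2.4 -0.9  0.3] j6 0.59 F [-1.6  0.9  4.7] open 0.246 t 6.85
```

>>> apply_moves([
  [1, 0, 0, 0, 0],
  [1, -10, 0, 0, 0],
  [1, -20, 0, 0, 0],
  [1, -35, 0, 0, 0],
  [1, -35, 0, 0, 0],
  [1, 0, 0, 0, 0],
])

```text
t: 7.45
eef_pos: [519.6, 170.9, 224.4]
tcp_rot: [0.574, 1.563, 0.179]
ft_force: [1.2, 0.7, -0.5]
opening: 0.255
```

Run:
```python
from h import *
plan([424,-184,220],2); w=cam('wrist'); np.save('w3.npy',w,allow_pickle=True)
h=cv2.cvtColor(w['pixels'],cv2.COLOR_RGB2HSV); m=((h[...,0]<12)&(h[...,1]>140)&(h[...,2]>40)).astype(np.uint8)
cs,_=cv2.findContours(m,cv2.RETR_EXTERNAL,cv2.CHAIN_APPROX_NONE); print([cv2.boundingRect(k) for k in cs if cv2.contourArea(k)>50]); 
s=cam('scene'); save(s,'scene2.png')
```

```text
p [519.6 170.9 224.4] jaw -22.6 turn -24.6 shift now [   3.2 -364.3   48.4] after turn [   3.2 -351.3 -107.9] j6 0.59 F [ 1.2  0.7 -0.5] open 0.255 t 7.45
[(261, 318, 38, 28), (248, 88, 68, 200)]
```

View pics/scene2.png

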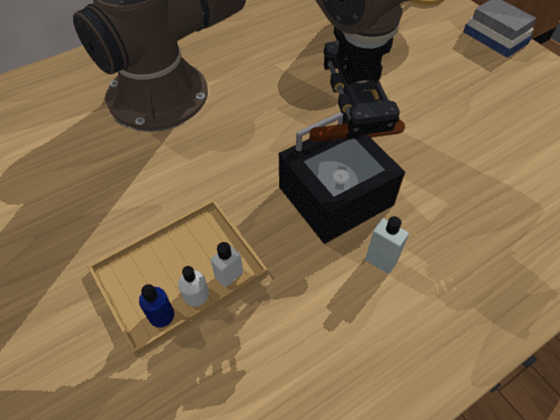

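>>> apply_moves([
  [1, 0, -20, -5, -8.2],
  [1, 0, -40, -8, -8.2],
  [1, 0, -40, -10, -8.2],
  [1, 0, -40, -12, 0],
  [1, 0, -40, -12, 0],
  [1, 0, -40, -12, 0],
  [1, 0, -40, -12, 0],
  [1, 0, -40, -12, 0],
  [1, 0, -30, -8, 0],
  [1, 0, -15, 0, 0],
])

```text
t: 8.55
eef_pos: [412.8, -170.3, 218.8]
tcp_rot: [2.693, 1.569, 2.724]
ft_force: [0.2, 0.3, -0.6]
opening: 0.252
```

>>> apply_moves([
  [1, 0, 0, 0, 0],
  [1, 0, 0, 0, 0],
])

```text
t: 8.75
eef_pos: [413.9, -167.8, 219.2]
tcp_rot: [2.474, 1.569, 2.508]
ft_force: [-0.3, 0.1, -0.7]
opening: 0.249
```

Run:
```python
from h import *
plan([422,-191,30],2)
```

```text
p [ 413.9 -167.8  219.2] jaw 1.9 turn -0.1 shift now [189.2 -23.6   7.5] after turn [189.2 -23.6   7.4] j6 -0.57 F [-0.3  0.1 -0.7] open 0.249 t 8.75
```

>>> apply_moves([
  [1, 10, -23, 7, 0],
  [1, 40, 0, 0, 0],
  [1, 40, 0, 0, 0],
  [1, 40, 0, 0, 0],
  [1, 30, 0, 0, 0],
  [1, 15, 0, 0, 0],
  [1, 0, 0, 0, 0],
  [1, 0, 0, 0, 0],
])

```text
t: 9.55
eef_pos: [422.1, -190.3, 45.0]
tcp_rot: [2.573, 1.57, 2.608]
ft_force: [0.4, 0.5, -0.7]
opening: 0.252
```

Run:
```python
from h import *
plan([422,-191,18.5],2); s=cam('scene'); save(s,'scene3.png',(60,150,340,360),2.4)
```

```text
p [ 422.1 -190.3   45. ] jaw 2.0 turn 0.0 shift now [26.5 -0.7 -0.1] after turn [26.5 -0.7 -0.1] j6 -0.6 F [ 0.4  0.5 -0.7] open 0.252 t 9.55
```

View pics/scene3.png

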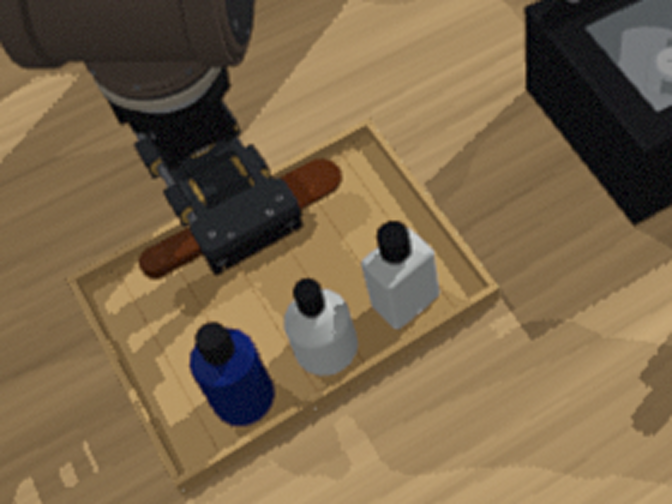

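The horn is held over the front lane, inside the rims and clear of the bottles. I'll lower it gently.

>>> apply_moves([
  [1, 10, 0, 0, 0],
  [1, 8, 0, 0, 0],
  [1, 4, 0, 0, 0],
  [1, 2, 0, 0, 0],
  [1, 0, 0, 0, 0],
  [1, 0, 0, 0, 0],
])

```text
t: 10.2
eef_pos: [421.8, -191.3, 20.9]
tcp_rot: [-1.263, 1.571, -1.23]
ft_force: [0.9, -0.1, 0.2]
opening: 0.254
```

>>> apply_moves([
  [1, 1, 0, 0, 0],
  [1, 1, 0, 0, 0],
  [1, 0, 0, 0, 0],
])

```text
t: 10.5
eef_pos: [421.7, -191.3, 18.8]
tcp_rot: [-1.701, 1.571, -1.668]
ft_force: [-0.8, -0.6, -0.4]
opening: 0.252
```

>>> apply_moves([
  [1, 1, 0, 0, 0],
  [1, 0, 0, 0, 0],
])

```text
t: 10.7
eef_pos: [421.8, -191.3, 18.1]
tcp_rot: [-0.783, 1.57, -0.749]
ft_force: [-0.4, 0.9, 4.9]
opening: 0.249
```

>>> apply_moves([
  [0.62, 0, 0, 0, 0],
  [0.62, 0, 0, 0, 0],
  [0.62, 0, 0, 0, 0],
  [0.62, 0, 0, 0, 0],
  [0.62, -20, 0, 0, 0],
  [0.62, -40, 0, 0, 0],
  [0.62, -40, 0, 0, 0],
  [0.62, -40, 0, 0, 0],
  [0.62, -40, 0, 0, 0],
  [0.62, 0, 0, 0, 0],
])

```text
t: 11.7
eef_pos: [423.2, -192.0, 202.2]
tcp_rot: [-0.609, 1.563, -0.575]
ft_force: [0.3, -0.3, -0.1]
opening: 0.378
```

Run:
```python
from h import *
plan([425,178,215],-2)
for n,b in (('top',(290,180,430,290)),('scene',(60,150,340,360))):
    w=cam(n)
    h=cv2.cvtColor(w['pixels'],cv2.COLOR_RGB2HSV); m=((h[...,0]<12)&(h[...,1]>140)&(h[...,2]>30)).astype(np.uint8)
    m2=m*0; m2[b[1]:b[3],b[0]:b[2]]=m[b[1]:b[3],b[0]:b[2]]
    cs,_=cv2.findContours(m2,cv2.RETR_EXTERNAL,cv2.CHAIN_APPROX_NONE); k=np.concatenate([x[:,0] for x in cs if len(x)>15])
    q=np.array([plane(w,u,v,14)[:2] for u,v in k],np.float32); r=cv2.minAreaRect(q); print(n,r)
```

```text
p [ 423.2 -192.   202.2] jaw 1.9 turn 3.9 shift now [-14.4 369.7  14.4] after turn [-14.4 369.8 -11. ] j6 -0.6 F [ 0.3 -0.3 -0.1] open 0.378 t 11.7
top ((419.31646728515625, -163.45004272460938), (133.49440002441406, 32.24072265625), 89.79694366455078)
scene ((428.57275390625, -181.67913818359375), (33.34879684448242, 165.19068908691406), 1.4362852573394775)
```

>>> apply_moves([
  [0.45, -3, 20, 0, 3.7],
  [0.45, -3, 40, -1, 0],
  [0.45, -3, 45, -1, 0],
  [0.45, -3, 45, -1, 0],
  [0.45, 0, 45, -2, 0],
  [0.45, 0, 45, -2, 0],
  [0.45, 0, 45, -2, 0],
  [0.45, 0, 45, -2, 0],
  [0.45, 0, 30, 0, 0],
  [0.45, 0, 10, 0, 0],
])

```text
t: 12.8
eef_pos: [420.1, 181.1, 208.2]
tcp_rot: [-2.884, 1.568, -2.912]
ft_force: [-0.3, -0.6, 0.3]
opening: 0.55
```

>>> apply_moves([
  [0.45, 0, 0, 0, 0],
  [0.45, 0, 0, 0, 0],
])

```text
t: 13.0
eef_pos: [420.7, 178.1, 209.0]
tcp_rot: [-2.702, 1.569, -2.733]
ft_force: [-0.6, 0.2, -0.9]
opening: 0.547
```

Run:
```python
from h import *
plan([425,178,140],-1.7); w=cam('wrist'); save(w,'wrist4.png'); np.save('w4.npy',w,allow_pickle=True)
```

```text
p [420.7 178.1 209. ] jaw -1.8 turn -0.1 shift now [69.   0.1  4.5] after turn [69.   0.1  4.5] j6 0.29 F [-0.6  0.2 -0.9] open 0.547 t 13.0
```

View pics/wrist4.png

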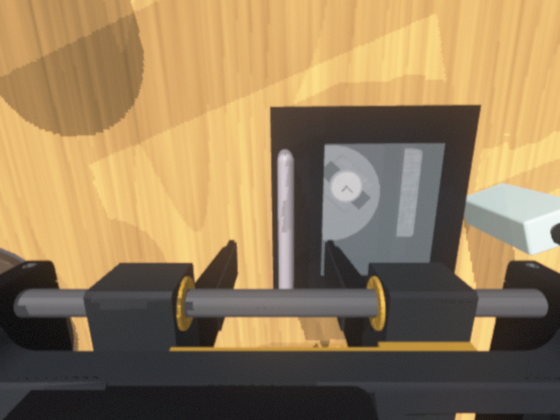

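The bar runs along column 285, rows 150 to 290, between the finger tips at columns 233 and 330. I'll go down and grip it.

>>> apply_moves([
  [0.45, 20, 0, 4, 0],
  [0.45, 25, 0, 0, 0],
  [0.45, 16, 0, 0, 0],
  [0.45, 6, 0, 0, 0],
  [0.9, 0, 0, 0, 0],
  [1, 0, 0, 0, 0],
  [1, 0, 0, 0, 0],
  [1, 0, 0, 0, 0],
  [1, 0, 0, 0, 0],
  [1, 0, 0, 0, 0],
])

```text
t: 14.05
eef_pos: [424.5, 178.9, 143.0]
tcp_rot: [-3.002, 1.57, -3.033]
ft_force: [1.8, 0.9, 5.9]
opening: 0.119
```

>>> apply_moves([
  [1, 0, 0, 0, 0],
  [1, 0, 0, 0, 0],
  [1, 0, 0, 0, 0],
])

```text
t: 14.35
eef_pos: [424.5, 178.9, 143.0]
tcp_rot: [-2.884, 1.57, -2.914]
ft_force: [-3.8, 0.5, 6.0]
opening: 0.118
```

Run:
```python
from h import *
plan([425,178,140],-1.7)
```

```text
p [424.5 178.9 143. ] jaw -1.8 turn -0.1 shift now [ 3.  -0.9  0.5] after turn [ 3.  -0.9  0.5] j6 0.29 F [-3.8  0.5  6. ] open 0.118 t 14.35
```

>>> apply_moves([
  [1, -7.8, 0, 2.5, 0],
  [1, -7.7, 0, 3.1, 0],
  [1, -7.5, 0, 3.4, 0],
  [1, -7.4, 0, 3.7, 0],
  [1, -7.1, 0, 4.2, 0],
  [1, -7.0, 0, 4.4, 0],
  [1, -6.7, 0, 4.8, 0],
  [1, -6.5, 0, 5.1, 0],
  [1, -6.2, 0, 5.5, 0],
  [1, -5.9, 0, 5.7, 0],
])

```text
t: 15.35
eef_pos: [465.1, 177.8, 213.5]
tcp_rot: [3.123, 1.565, 3.092]
ft_force: [-16.3, 4.4, 12.2]
opening: 0.119
```

Run:
```python
from h import *
plan([424.5+42.35,178.9-1.3,143+69.87],-1.7)
```

```text
p [465.1 177.8 213.5] jaw -1.8 turn -0.1 shift now [ 0.6 -0.2  1.8] after turn [ 0.6 -0.2  1.8] j6 0.26 F [-16.3   4.4  12.2] open 0.119 t 15.35
```

>>> apply_moves([
  [1, -5.6, 0, 6.1, 0],
  [1, -5.3, 0, 6.3, 0],
  [1, -5.0, 0, 6.6, 0],
  [1, -4.7, 0, 6.8, 0],
  [1, -4.3, 0, 7.0, 0],
  [1, -4.0, 0, 7.3, 0],
  [1, -3.6, 0, 7.4, 0],
  [1, -3.2, 0, 7.6, 0],
  [1, -2.8, 0, 7.8, 0],
  [1, -2.5, 0, 7.9, 0],
])

```text
t: 16.35
eef_pos: [538.0, 175.8, 255.3]
tcp_rot: [1.212, 1.57, 1.181]
ft_force: [-7.5, 2.0, 8.5]
opening: 0.115
```

Run:
```python
from h import *
plan([424.5+113,178.9-3.5,143+110.9],-1.7)
```

```text
p [538.  175.8 255.3] jaw -1.8 turn -0.1 shift now [ 1.4 -0.4 -0.5] after turn [ 1.4 -0.4 -0.5] j6 0.23 F [-7.5  2.   8.5] open 0.115 t 16.35
```

>>> apply_moves([
  [1, -2.0, 0, 8.0, 0],
  [1, -1.7, 0, 8.1, 0],
  [1, -1.2, 0, 8.2, 0],
  [1, -0.8, 0, 8.2, 0],
  [1, -0.4, 0, 8.2, 0],
  [1, 0, 0, 8.3, 0],
  [1, 0.4, 0, 8.3, 0],
  [1, 0.8, 0, 8.2, 0],
  [1, 1.2, 0, 8.2, 0],
  [1, 1.6, 0, 8.1, 0],
])

```text
t: 17.35
eef_pos: [620.5, 172.6, 255.5]
tcp_rot: [-1.678, 1.57, -1.709]
ft_force: [-2.8, 0.3, 4.3]
opening: 0.12
```

>>> apply_moves([
  [1, 2, 0, 8, 0],
  [1, 2.5, 0, 7.9, 0],
  [1, 2.8, 0, 7.7, 0],
  [1, 3.2, 0, 7.7, 0],
  [1, 0, 0, 0, 0],
])

```text
t: 17.85
eef_pos: [652.3, 171.7, 244.4]
tcp_rot: [-0.121, 1.57, -0.152]
ft_force: [1.9, 0.3, -0.6]
opening: 0.119
```

Run:
```python
from h import *
plan([424.5+226,178.9-6.5,143+102.5],-1.7)
```

```text
p [652.3 171.7 244.4] jaw -1.8 turn -0.1 shift now [-1.1  0.7 -1.8] after turn [-1.1  0.7 -1.8] j6 0.19 F [ 1.9  0.3 -0.6] open 0.119 t 17.85
```

>>> apply_moves([
  [0.7, 0, 0, 0, 0],
  [0.7, 0, 0, 0, 0],
  [0.7, 0, 0, 0, 0],
  [0.7, 0, 0, 0, 0],
  [0.7, -20, 0, 0, 0],
  [0.7, -40, 0, 0, 0],
  [0.7, -30, 0, 0, 0],
  [0.7, 0, 0, -20, 0],
  [0.7, 0, -20, -40, 0],
  [0.7, 0, -20, -40, 0],
])

```text
t: 18.85
eef_pos: [548.5, 134.7, 334.8]
tcp_rot: [-1.875, 1.571, -1.905]
ft_force: [1.0, -0.7, -0.3]
opening: 0.298
```

>>> apply_moves([
  [0.7, 0, -20, -40, 0],
  [0.7, 0, 0, -40, 0],
  [0.7, 0, 0, -20, 0],
  [0.7, 0, 0, 0, 0],
  [0.7, 0, 0, 0, 0],
])

```text
t: 19.35
eef_pos: [449.8, 118.1, 335.8]
tcp_rot: [0.071, 1.569, 0.041]
ft_force: [0.2, 0.0, 0.3]
opening: 0.298
```

Run:
```python
from h import *
plan([478,120,300],-1.7); w=cam('wrist'); save(w,'wrist5.png',s=1.4); np.save('w5.npy',w,allow_pickle=True)
```

```text
p [449.8 118.1 335.8] jaw -1.8 turn -0.1 shift now [35.8  2.8 28. ] after turn [35.8  2.7 28. ] j6 0.15 F [0.2 0.  0.3] open 0.298 t 19.35
```

View pics/wrist5.png

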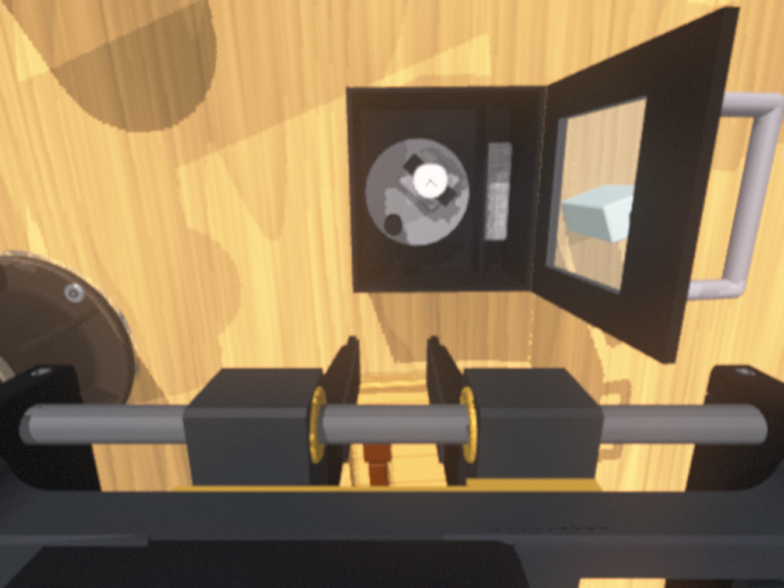

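The lid is open past vertical. The disc is centred near (417,192) with a radius of about 52 px. The grip top is at (393,225), the watch at (431,181), and the box rim corners are (348,88), (547,87), (531,291) and (354,292).

Run:
```python
from h import *
w=np.load('w5.npy',allow_pickle=True).item()
P=lambda u,v,z:plane(w,u/1.4,v/1.4,z)[:2]
g=cv2.cvtColor(w['pixels'],cv2.COLOR_RGB2GRAY)
m=((g>60)&(g<256)).astype(np.uint8); m2=m*0; m2[92:182,258:338]=m[92:182,258:338]
cs,_=cv2.findContours(m2,cv2.RETR_EXTERNAL,cv2.CHAIN_APPROX_NONE); k=max(cs,key=cv2.contourArea)[:,0]
q=np.array([plane(w,u+.5,v+.5,30)[:2] for u,v in cv2.convexHull(k)[:,0]],np.float32); print('disc',cv2.minEnclosingCircle(q),cv2.fitEllipse(q))
d=(g<50).astype(np.uint8); d2=d*0; d2[150:171,271:290]=d[150:171,271:290]
n,l,st,ce=cv2.connectedComponentsWithStats(d2); print('grip comps',[(st[i].tolist(),ce[i].round(1).tolist(),plane(w,ce[i][0]+.5,ce[i][1]+.5,92)[:2].round(1).tolist()) for i in range(1,n) if st[i][4]>20])
print('grip',P(393,225,92),'watch',P(431,181,51))
a=np.array([P(*x,100) for x in [(348,88),(547,87),(531,291),(354,292)]]); print('box',a.round(1).tolist(),a.mean(0))
plan([453,147,170],90)
```

```text
disc ((463.88043212890625, 180.92611694335938), 71.42101287841797) ((454.3849792480469, 179.38856506347656), (125.5235824584961, 162.22872924804688), 80.45780944824219)
grip comps []
grip [451.58512885 150.17532409] watch [490.99291807 188.62044749]
box [[417.0, 266.8], [585.2, 262.5], [581.7, 84.4], [412.4, 88.6]] [499.07625487 175.60483118]
p [450.2 118.1 335.4] jaw -1.8 turn 88.2 shift now [165.4  29.    1.7] after turn [165.4   2.6 -28.9] j6 0.15 F [-0.1  0.6 -0.6] open 0.299 t 19.4
```

>>> apply_moves([
  [0.64, 0, 0, 0, -8.4],
  [0.64, 0, 0, 0, -8.4],
  [0.64, 0, 0, 0, -8.4],
  [0.64, 0, 0, 0, -8.4],
  [0.64, 0, 0, 0, -8.4],
  [0.64, 0, 0, 0, -8.4],
  [0.64, 0, 0, 0, -8.4],
  [0.64, 0, 0, 0, -8.4],
  [0.64, 20, 0, 0, -8.4],
  [0.64, 30, 0, 0, -8.4],
])

```text
t: 20.4
eef_pos: [451.1, 118.1, 285.2]
tcp_rot: [-1.376, 1.568, 0.066]
ft_force: [0.3, 0.5, -0.9]
opening: 0.355
```

>>> apply_moves([
  [0.64, 35, 0, 10, -7.8],
  [0.64, 40, 0, 15, 0],
  [0.64, 30, 0, 7, 0],
  [0.64, 10, 0, 0, 0],
  [0.64, 0, 0, 0, 0],
  [0.64, 0, 0, 0, 0],
])

```text
t: 21.0
eef_pos: [451.6, 149.8, 171.0]
tcp_rot: [-1.534, 1.57, 0.037]
ft_force: [1.3, -0.8, -0.0]
opening: 0.356
```

Run:
```python
from h import *
plan([451.2,149.8,75],89.9); c=cam('scene'); save(c,'scene4.png',(200,0,480,230),2.5); w=cam('wrist'); save(w,'wrist6.png')
```

```text
p [451.6 149.8 171. ] jaw 90.0 turn 0.1 shift now [96.   0.5  0. ] after turn [96.   0.5  0. ] j6 -1.39 F [ 1.3 -0.8 -0. ] open 0.356 t 21.0
```

View pics/scene4.png

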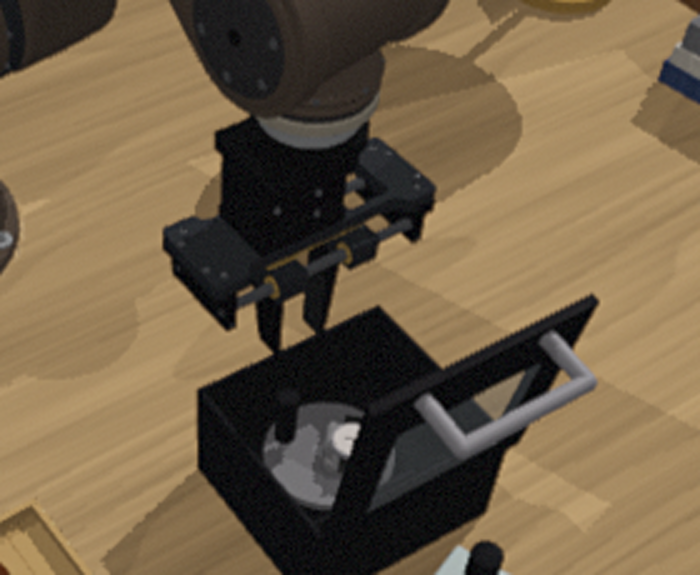

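The gripper is above the box with the grip below the fingers and the lid clear behind. I'll go down and close on the grip.

>>> apply_moves([
  [0.64, 30, 0, 0, 0],
  [0.64, 30, 0, 0, 0],
  [0.64, 22, 0, 0, 0],
  [0.64, 10, 0, 0, 0],
  [0.64, 4, 0, 0, 0],
  [0.64, 0, 0, 0, 0],
])

```text
t: 21.7
eef_pos: [451.1, 149.9, 74.8]
tcp_rot: [-1.513, 1.57, 0.058]
ft_force: [-0.6, 0.4, 0.2]
opening: 0.357
```

>>> apply_moves([
  [1, 0, 0, 0, 0],
  [1, 0, 0, 0, 0],
  [1, 0, 0, 0, 0],
  [1, 0, 0, 0, 0],
  [1, 0, 0, 0, 0],
])

```text
t: 22.2
eef_pos: [451.2, 150.1, 74.9]
tcp_rot: [-1.411, 1.569, 0.161]
ft_force: [1.0, 0.9, 6.6]
opening: 0.184
```

Run:
```python
from h import *
plan([451.2,149.8,75],90)
t=np.radians(224.2-np.arange(0,361,9)); X=478.2+38*np.cos(t); Y=176.2+38*np.sin(t)
for i in range(40): print(i+1,'y %.1f z %.1f'%(-(X[i+1]-X[i]),Y[i+1]-Y[i]),end=' | ')
print(list(zip(X[::10].round(1),Y[::10].round(1))))
```

```text
p [451.2 150.1  74.9] jaw 90.0 turn 0.0 shift now [-0.1  0.  -0.3] after turn [-0.1  0.  -0.3] j6 -1.39 F [1.  0.9 6.6] open 0.184 t 22.2
1 y 3.8 z 4.6 | 2 y 3.0 z 5.1 | 3 y 2.2 z 5.5 | 4 y 1.3 z 5.8 | 5 y 0.4 z 6.0 | 6 y -0.6 z 5.9 | 7 y -1.5 z 5.8 | 8 y -2.4 z 5.5 | 9 y -3.2 z 5.0 | 10 y -3.9 z 4.5 | 11 y -4.6 z 3.8 | 12 y -5.1 z 3.0 | 13 y -5.5 z 2.2 | 14 y -5.8 z 1.3 | 15 y -6.0 z 0.4 | 16 y -5.9 z -0.6 | 17 y -5.8 z -1.5 | 18 y -5.5 z -2.4 | 19 y -5.0 z -3.2 | 20 y -4.5 z -3.9 | 21 y -3.8 z -4.6 | 22 y -3.0 z -5.1 | 23 y -2.2 z -5.5 | 24 y -1.3 z -5.8 | 25 y -0.4 z -6.0 | 26 y 0.6 z -5.9 | 27 y 1.5 z -5.8 | 28 y 2.4 z -5.5 | 29 y 3.2 z -5.0 | 30 y 3.9 z -4.5 | 31 y 4.6 z -3.8 | 32 y 5.1 z -3.0 | 33 y 5.5 z -2.2 | 34 y 5.8 z -1.3 | 35 y 6.0 z -0.4 | 36 y 5.9 z 0.6 | 37 y 5.8 z 1.5 | 38 y 5.5 z 2.4 | 39 y 5.0 z 3.2 | 40 y 4.5 z 3.9 | [(np.float64(451.0), np.float64(149.7)), (np.float64(451.7), np.float64(203.4)), (np.float64(505.4), np.float64(202.7)), (np.float64(504.7), np.float64(149.0)), (np.float64(451.0), np.float64(149.7))]
```

>>> apply_moves([
  [1, 0, 3.8, 4.6, 0],
  [1, 0, 3.0, 5.1, 0],
  [1, 0, 2.2, 5.5, 0],
  [1, 0, 1.3, 5.8, 0],
  [1, 0, 0.4, 6.0, 0],
  [1, 0, 0, 0, 0],
])

```text
t: 22.8
eef_pos: [437.9, 177.1, 74.8]
tcp_rot: [1.78, 1.567, -2.931]
ft_force: [-10.6, 0.3, 16.8]
opening: 0.186
```

>>> apply_moves([
  [1, 0, -0.6, 5.9, 0],
  [1, 0, -1.5, 5.8, 0],
  [1, 0, -2.4, 5.5, 0],
  [1, 0, -3.2, 5.0, 0],
  [1, 0, -3.9, 4.5, 0],
  [1, 0, 0, 0, 0],
])

```text
t: 23.4
eef_pos: [448.9, 205.2, 74.8]
tcp_rot: [1.37, 1.566, 2.941]
ft_force: [-18.1, 18.9, 18.3]
opening: 0.183
```

>>> apply_moves([
  [1, 0, 2, 1.5, 0],
  [1, 0, 0, 0, 0],
])

```text
t: 23.6
eef_pos: [448.6, 205.8, 74.9]
tcp_rot: [1.145, 1.57, 2.716]
ft_force: [-7.2, 7.0, 11.6]
opening: 0.181
```

Run:
```python
from h import *
plan([449,205,75],90); c=cam('top'); save(c,'top5.png',(150,150,290,280),5)
w=cam('wrist'); save(w,'wrist7.png')
```

```text
p [448.6 205.8  74.9] jaw 90.1 turn 0.1 shift now [-0.1 -0.4 -0.8] after turn [-0.1 -0.4 -0.8] j6 -1.28 F [-7.2  7.  11.6] open 0.181 t 23.6
```

>>> apply_moves([
  [1, 0, -4.6, 3.8, 0],
  [1, 0, -5.1, 3.0, 0],
  [1, 0, -5.5, 2.2, 0],
  [1, 0, -5.8, 1.3, 0],
  [1, 0, -6.0, 0.4, 0],
  [1, 0, 0, 0, 0],
])

```text
t: 24.3
eef_pos: [477.9, 217.0, 74.9]
tcp_rot: [-1.046, 1.567, 0.525]
ft_force: [1.0, 8.9, 5.1]
opening: 0.183
```

Run:
```python
from h import *
plan([476,215.7,75],90)
```

```text
p [477.9 217.   74.9] jaw 90.0 turn 0.0 shift now [-0.1  1.9 -1.3] after turn [-0.1  1.9 -1.3] j6 -1.27 F [1.  8.9 5.1] open 0.183 t 24.3
```

Run:
```python
import numpy as np
a=np.linspace(87,-130.4,25); t=np.radians(a); X=475.7+38*np.cos(t); Y=179+38*np.sin(t); X[0],Y[0]=477.7,216.2
for i in range(24): print('[1, 0, %.1f, %.1f, 0]'%(-(X[i+1]-X[i]),Y[i+1]-Y[i]),end=', ' if (i+1)%6 else ' (%.1f,%.1f) a=%.0f\n'%(X[i+1],Y[i+1],a[i+1]))
```

```text
[1, 0, -5.9, -0.0, 0], [1, 0, -5.8, -1.7, 0], [1, 0, -5.4, -2.6, 0], [1, 0, -4.9, -3.4, 0], [1, 0, -4.3, -4.2, 0], [1, 0, -3.6, -4.8, 0] (507.7,199.5) a=33
[1, 0, -2.8, -5.3, 0], [1, 0, -2.0, -5.7, 0], [1, 0, -1.0, -5.9, 0], [1, 0, -0.1, -6.0, 0], [1, 0, 0.8, -5.9, 0], [1, 0, 1.8, -5.7, 0] (511.0,164.9) a=-22
[1, 0, 2.7, -5.4, 0], [1, 0, 3.5, -4.9, 0], [1, 0, 4.2, -4.3, 0], [1, 0, 4.8, -3.6, 0], [1, 0, 5.3, -2.8, 0], [1, 0, 5.7, -1.9, 0] (484.9,142.1) a=-76
[1, 0, 5.9, -1.0, 0], [1, 0, 6.0, -0.0, 0], [1, 0, 5.9, 0.9, 0], [1, 0, 5.7, 1.8, 0], [1, 0, 5.4, 2.7, 0], [1, 0, 4.9, 3.5, 0] (451.1,150.1) a=-130
```

>>> apply_moves([
  [1, 0, -5.9, 0, 0],
  [1, 0, -5.8, -1.7, 0],
  [1, 0, -5.4, -2.6, 0],
  [1, 0, -4.9, -3.4, 0],
  [1, 0, -4.3, -4.2, 0],
  [1, 0, -3.6, -4.8, 0],
  [1, 0, 0, 0, 0],
])

```text
t: 25.0
eef_pos: [507.9, 199.0, 74.9]
tcp_rot: [-1.374, 1.568, 0.197]
ft_force: [2.8, -0.4, 5.1]
opening: 0.188
```

Run:
```python
from h import *
plan([507.7,199.5,75],90)
```

```text
p [507.9 199.   74.9] jaw 90.0 turn 0.0 shift now [-0.1  0.2  0.5] after turn [-0.1  0.2  0.5] j6 -1.32 F [ 2.8 -0.4  5.1] open 0.188 t 25.0
```

Forces are low here. I'll carry on round the circle.

>>> apply_moves([
  [1, 0, -2.8, -5.3, 0],
  [1, 0, -2.0, -5.7, 0],
  [1, 0, -1.0, -5.9, 0],
  [1, 0, -0.1, -6.0, 0],
  [1, 0, 0.8, -5.9, 0],
  [1, 0, 1.8, -5.7, 0],
  [1, 0, 0, 0, 0],
])

```text
t: 25.7
eef_pos: [510.1, 163.9, 74.9]
tcp_rot: [-1.701, 1.57, -0.13]
ft_force: [1.2, -1.0, 8.6]
opening: 0.182
```

Run:
```python
from h import *
plan([511,164.9,75],90)
```

```text
p [510.1 163.9  74.9] jaw 90.0 turn 0.0 shift now [-0.1 -0.9  1. ] after turn [-0.1 -0.9  1. ] j6 -1.38 F [ 1.2 -1.   8.6] open 0.182 t 25.7
```

>>> apply_moves([
  [1, 0, 2.7, -5.4, 0],
  [1, 0, 3.5, -4.9, 0],
  [1, 0, 4.2, -4.3, 0],
  [1, 0, 4.8, -3.6, 0],
  [1, 0, 5.3, -2.8, 0],
  [1, 0, 5.7, -1.9, 0],
  [1, 0, 0, 0, 0],
])

```text
t: 26.4
eef_pos: [483.0, 141.9, 74.8]
tcp_rot: [-0.119, 1.57, 1.452]
ft_force: [-2.4, 5.7, 9.0]
opening: 0.186
```

Run:
```python
from h import *
plan([484.9,142.1,75],90)
```

```text
p [483.  141.9  74.8] jaw 90.0 turn 0.0 shift now [-0.2 -1.9  0.2] after turn [-0.2 -1.9  0.2] j6 -1.42 F [-2.4  5.7  9. ] open 0.186 t 26.4
```

>>> apply_moves([
  [1, 0, 5.5, -0.8, 0],
  [1, 0, 5.7, 0, 0],
  [1, 0, 5.6, 0.9, 0],
  [1, 0, 5.5, 1.8, 0],
  [1, 0, 5.2, 2.7, 0],
  [1, 0, 4.7, 3.5, 0],
  [1, 0, 0, 0, 0],
  [1, 0, 0, 0, 0],
])

```text
t: 27.2
eef_pos: [451.5, 149.8, 74.8]
tcp_rot: [-1.521, 1.57, 0.051]
ft_force: [-0.3, 1.1, 10.5]
opening: 0.183
```

Run:
```python
from h import *
plan([451.2,150.1,75],90)
```

```text
p [451.5 149.8  74.8] jaw 90.0 turn 0.0 shift now [-0.2  0.3  0.3] after turn [-0.2  0.3  0.3] j6 -1.39 F [-0.3  1.1 10.5] open 0.183 t 27.2
```

>>> apply_moves([
  [0.64, 0, 0, 0, 0],
  [0.64, 0, 0, 0, 0],
  [0.64, 0, 0, 0, 0],
  [0.64, -20, 0, 0, 0],
  [0.64, -40, 0, 0, 0],
  [0.64, -40, 0, 0, 0],
  [0.64, -40, 0, -10, 0],
  [0.64, -40, 0, -10, 8.4],
  [0.64, -40, 0, -10, 8.4],
  [0.64, -40, 0, 0, 8.4],
])

```text
t: 28.2
eef_pos: [449.3, 119.0, 335.8]
tcp_rot: [2.748, 1.57, -2.411]
ft_force: [0.1, 0.4, 0.1]
opening: 0.362
```

>>> apply_moves([
  [0.64, 0, 0, 0, 8.4],
  [0.64, 0, 0, 0, 8.4],
  [0.64, 0, 0, 0, 8.4],
  [0.64, 0, 0, 0, 8.4],
  [0.64, 0, 0, 0, 8.4],
  [0.64, 0, 0, 0, 8.4],
  [0.64, 0, 0, 0, 8.4],
  [0.64, 0, 0, 0, 7.8],
  [0.64, 0, 0, 0, 0],
  [0.64, 0, 0, 0, 0],
])

```text
t: 29.2
eef_pos: [449.8, 119.9, 334.0]
tcp_rot: [-2.684, 1.57, -2.711]
ft_force: [-0.4, 0.4, 0.2]
opening: 0.36
```

Run:
```python
from h import *
plan([652.3,171.7,330],-1.8); w=cam('wrist'); save(w,'wrist8.png',s=1.4)
```

```text
p [449.8 119.9 334. ] jaw -1.5 turn 0.3 shift now [  3.9  57.3 201. ] after turn [  3.9  58.2 200.8] j6 0.15 F [-0.4  0.4  0.2] open 0.36 t 29.2
```

View pics/wrist8.png

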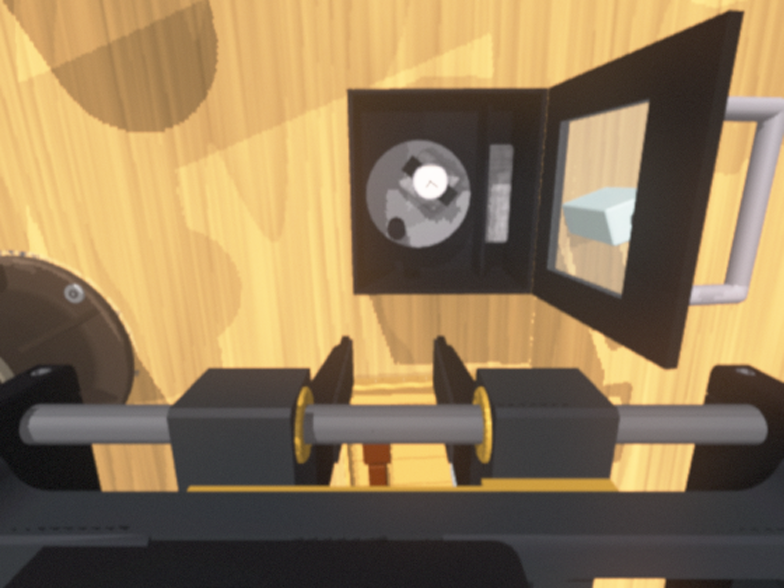

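The view matches the pre-turn one. The grip is at (397,228) and was at (393,225); the watch is at (430,182). I'll put a number on the angle before shutting the lid.

Run:
```python
from h import *
a=np.load('w5.npy',allow_pickle=True).item(); b=cam('wrist')
for w in (a,b):
    g=cv2.cvtColor(w['pixels'],cv2.COLOR_RGB2GRAY); p=lambda ce,z:plane(w,ce[0]+.5,ce[1]+.5,z)[:2]
    def blob(m,x0,y0,x1,y1):
        m2=np.zeros_like(g); m2[y0:y1,x0:x1]=m[y0:y1,x0:x1]
        n,l,st,ce=cv2.connectedComponentsWithStats(m2); i=1+np.argmax(st[1:,4]); return ce[i],st[i].tolist()
    W,sw=blob((g>200).astype(np.uint8),285,105,335,155); G,sg=blob((g<55).astype(np.uint8),272,151,292,173)
    Wp,Gp=p(W,51),p(G,90); d=Wp-Gp; print(sw,sg,Wp.round(1),Gp.round(1),np.degrees(np.arctan2(d[1],d[0])).round(1),'dist',np.linalg.norm(d).round(1))
```

```text
[295, 117, 25, 24, 459] [276, 172, 1, 1, 1] [490.4 189.1] [445.5 134.6] 50.5 dist 70.5Traceback (most recent call last):
  File "<stdin>", line 8, in <module>
  File "<stdin>", line 7, in blob
    return _wrapfunc(a, 'argmax', axis=axis, out=out, **kwds)
    return bound(*args, **kwds)
ValueError: attempt to get argmax of an empty sequence
```

Run:
```python
from h import *
a=np.load('w5.npy',allow_pickle=True).item(); b=cam('wrist')
for w in (a,b):
    g=cv2.cvtColor(w['pixels'],cv2.COLOR_RGB2GRAY); p=lambda ce,z:plane(w,ce[0]+.5,ce[1]+.5,z)[:2]
    def blob(m,x0,y0,x1,y1):
        m2=np.zeros_like(g); m2[y0:y1,x0:x1]=m[y0:y1,x0:x1]
        n,l,st,ce=cv2.connectedComponentsWithStats(m2); i=1+np.argmax(st[1:,4]); return ce[i],st[i].tolist()
    W,sw=blob((g>200).astype(np.uint8),285,105,335,155); G,sg=blob((g<95).astype(np.uint8),273,151,292,172)
    Wp,Gp=p(W,51),p(G,90); d=Wp-Gp; print(sw,sg,Wp.round(1),Gp.round(1),np.degrees(np.arctan2(d[1],d[0])).round(1),'dist',np.linalg.norm(d).round(1))
```

```text
[295, 117, 25, 24, 459] [273, 153, 14, 19, 202] [490.4 189.1] [450.6 147.7] 46.1 dist 57.3
[295, 118, 24, 24, 460] [273, 155, 17, 17, 191] [489.2 190. ] [453.  146.8] 50.1 dist 56.3
```

The carrier reads about 4° short of the full turn (about 6.21 rad), which is inside the 6.03 to 6.53 window. Next I'll grip the bar and shut the lid.

>>> apply_moves([
  [0.7, 0, 10, 30, 0.3],
  [0.7, 0, 10, 40, 0],
  [0.7, 0, 10, 40, 0],
  [0.7, 0, 10, 40, 0],
  [0.7, 0, 10, 30, 0],
  [0.7, 0, 4, 15, 0],
  [0.7, 0, 2, 5, 0],
  [0.7, 0, 0, 0, 0],
  [0.7, 0, 0, 0, 0],
])

```text
t: 30.25
eef_pos: [651.1, 168.7, 334.4]
tcp_rot: [-2.109, 1.571, -2.144]
ft_force: [0.0, 0.6, -0.6]
opening: 0.301
```

Run:
```python
from h import *
plan([652.3,171.7,244.4],-1.8)
```

```text
p [651.1 168.7 334.4] jaw -2.0 turn -0.2 shift now [90.   3.   1.1] after turn [90.   3.   1.1] j6 0.19 F [ 0.   0.6 -0.6] open 0.301 t 30.25
```

>>> apply_moves([
  [0.7, 15, 3, 1, 0],
  [0.7, 25, 0, 0, 0],
  [0.7, 20, 0, 0, 0],
  [0.7, 10, 0, 0, 0],
  [0.7, 10, 0, 0, 0],
  [0.7, 8, 0, 0, 0],
  [0.7, 2, 0, 0, 0],
  [0.7, 0, 0, 0, 0],
])

```text
t: 31.05
eef_pos: [653.0, 171.8, 244.4]
tcp_rot: [-0.026, 1.571, -0.063]
ft_force: [-0.4, -0.1, -0.2]
opening: 0.296
```

>>> apply_moves([
  [1, 0, 0, 0, 0],
  [1, 0, 0, 0, 0],
  [1, 0, 0, 0, 0],
  [1, 0, 0, 0, 0],
  [1, 0, 0, 0, 0],
])

```text
t: 31.55
eef_pos: [652.9, 171.8, 244.5]
tcp_rot: [-0.069, 1.57, -0.105]
ft_force: [-0.3, 0.2, 2.2]
opening: 0.116
```

Run:
```python
from h import *
plan([652.3,171.7,244.4],-1.8)
p,R,s=pose()
# arc back: hinge from shut-bar TCP (424.5,143), angles 1.7 -> 0, 0.05 rad rows
th=np.linspace(1.7,0,35); X=-158*np.cos(th)+48*np.sin(th); Z=158*np.sin(th)+48*np.cos(th)
print('expected start',424.5+X[0]+158,143+Z[0]-48)
for i in range(34): print('[1, %.1f, 0, %.1f, 0]'%(Z[i]-Z[i+1],X[i+1]-X[i]),end=', ' if (i+1)%9 else '\n')
```

```text
p [652.9 171.8 244.5] jaw -2.1 turn -0.3 shift now [ 0.1 -0.2 -0.6] after turn [ 0.1 -0.2 -0.6] j6 0.2 F [-0.3  0.2  2.2] open 0.116 t 31.55
expected start 650.4573410004114 245.49850432530485
[1, -3.2, 0, -7.6, 0], [1, -2.8, 0, -7.8, 0], [1, -2.4, 0, -7.9, 0], [1, -2.0, 0, -8.0, 0], [1, -1.6, 0, -8.1, 0], [1, -1.2, 0, -8.2, 0], [1, -0.8, 0, -8.2, 0], [1, -0.4, 0, -8.2, 0], [1, 0.0, 0, -8.3, 0]
[1, 0.4, 0, -8.2, 0], [1, 0.8, 0, -8.2, 0], [1, 1.2, 0, -8.2, 0], [1, 1.6, 0, -8.1, 0], [1, 2.0, 0, -8.0, 0], [1, 2.4, 0, -7.9, 0], [1, 2.8, 0, -7.8, 0], [1, 3.2, 0, -7.6, 0], [1, 3.6, 0, -7.4, 0]
[1, 4.0, 0, -7.2, 0], [1, 4.3, 0, -7.0, 0], [1, 4.7, 0, -6.8, 0], [1, 5.0, 0, -6.6, 0], [1, 5.3, 0, -6.3, 0], [1, 5.6, 0, -6.0, 0], [1, 5.9, 0, -5.7, 0], [1, 6.2, 0, -5.4, 0], [1, 6.5, 0, -5.1, 0]
[1, 6.7, 0, -4.8, 0], [1, 7.0, 0, -4.5, 0], [1, 7.2, 0, -4.1, 0], [1, 7.4, 0, -3.7, 0], [1, 7.5, 0, -3.4, 0], [1, 7.7, 0, -3.0, 0], [1, 7.8, 0, -2.6, 0],
```

>>> apply_moves([
  [1, -3.2, 0, -7.8, 0],
  [1, -2.8, 0, -8, 0],
  [1, -2.4, 0, -8.1, 0],
  [1, -2.0, 0, -8.2, 0],
  [1, -1.6, 0, -8.3, 0],
  [1, -1.2, 0, -8.4, 0],
  [1, -0.8, 0, -8.4, 0],
  [1, -0.4, 0, -8.4, 0],
  [1, 0, 0, -8.5, 0],
])

```text
t: 32.45
eef_pos: [578.6, 174.0, 259.4]
tcp_rot: [-0.32, 1.569, -0.356]
ft_force: [2.9, -4.5, 1.7]
opening: 0.12
```

>>> apply_moves([
  [1, 0.4, 0, -8.2, 0],
  [1, 0.8, 0, -8.2, 0],
  [1, 1.2, 0, -8.2, 0],
  [1, 1.6, 0, -8.1, 0],
  [1, 2.0, 0, -8.0, 0],
  [1, 2.4, 0, -7.9, 0],
  [1, 2.8, 0, -7.8, 0],
  [1, 3.2, 0, -7.6, 0],
  [1, 3.6, 0, -7.4, 0],
])

```text
t: 33.35
eef_pos: [506.8, 177.3, 240.2]
tcp_rot: [2.11, 1.57, 2.074]
ft_force: [1.7, -0.3, 2.7]
opening: 0.117
```

Run:
```python
from h import *
plan([424.5+158-103.3+8,177,143+128.83-48-3],-1.8)
```

```text
p [506.8 177.3 240.2] jaw -2.1 turn -0.3 shift now [ 19.4  -1.  -19.5] after turn [ 19.4  -1.  -19.5] j6 0.25 F [ 1.7 -0.3  2.7] open 0.117 t 33.35
```

>>> apply_moves([
  [1, 4.0, 0, -7.2, 0],
  [1, 4.3, 0, -7.0, 0],
  [1, 4.7, 0, -6.8, 0],
  [1, 5.0, 0, -6.6, 0],
  [1, 5.3, 0, -6.3, 0],
  [1, 5.6, 0, -6.0, 0],
  [1, 5.9, 0, -5.7, 0],
  [1, 6.2, 0, -5.4, 0],
  [1, 6.5, 0, -5.1, 0],
])

```text
t: 34.25
eef_pos: [451.1, 179.1, 192.6]
tcp_rot: [-0.207, 1.571, -0.244]
ft_force: [3.2, 1.5, 0.5]
opening: 0.117
```

>>> apply_moves([
  [1, 6.7, 0, -4.8, 0],
  [1, 7.0, 0, -4.5, 0],
  [1, 7.2, 0, -4.1, 0],
  [1, 7.4, 0, -3.7, 0],
  [1, 6.5, 0, -3, 0],
  [1, 5, 0, -2.4, 0],
  [1, 4, 0, -1.5, 0],
  [1, 0, 0, 0, 0],
])

```text
t: 35.05
eef_pos: [427.3, 179.9, 148.7]
tcp_rot: [-2.655, 1.57, -2.691]
ft_force: [3.6, 0.6, -3.7]
opening: 0.12
```

Run:
```python
from h import *
plan([424.5,178.9,143],-1.8)
```

```text
p [427.3 179.9 148.7] jaw -2.1 turn -0.3 shift now [ 5.7 -1.1 -2.7] after turn [ 5.7 -1.1 -2.7] j6 0.29 F [ 3.6  0.6 -3.7] open 0.12 t 35.05
```

>>> apply_moves([
  [1, 3, 0, -1.2, 0],
  [1, 2.5, 0, -1, 0],
  [1, 0, 0, 0, 0],
])

```text
t: 35.35
eef_pos: [425.4, 180.0, 143.6]
tcp_rot: [-0.145, 1.57, -0.181]
ft_force: [5.2, -0.1, -2.7]
opening: 0.117
```

>>> apply_moves([
  [1, 1.5, 0, -0.3, 0],
  [1, 0, 0, 0, 0],
])

```text
t: 35.55
eef_pos: [425.0, 180.0, 142.1]
tcp_rot: [-1.077, 1.571, -1.113]
ft_force: [5.1, -0.1, -2.9]
opening: 0.12
```

>>> apply_moves([
  [1, 1, 0, 0, 0],
  [1, 0, 0, 0, 0],
])

```text
t: 35.75
eef_pos: [424.7, 180.0, 141.2]
tcp_rot: [-2.714, 1.57, -2.75]
ft_force: [2.7, -0.9, -1.5]
opening: 0.118
```

>>> apply_moves([
  [1, 1, 0, 0, 0],
  [1, 1, 0, 0, 0],
  [1, 0, 0, 0, 0],
])

```text
t: 36.05
eef_pos: [424.5, 180.1, 140.1]
tcp_rot: [-3.005, 1.571, -3.041]
ft_force: [-3.3, -0.8, 16.4]
opening: 0.119
```

>>> apply_moves([
  [1, 1, 0, 0, 0],
  [1, 1, 0, 0, 0],
  [1, 0, 0, 0, 0],
])

```text
t: 36.35
eef_pos: [424.6, 180.1, 139.5]
tcp_rot: [0.36, 1.57, 0.324]
ft_force: [-9.3, -1.8, 39.5]
opening: 0.12
```

The lid is on its stop: Fz has risen to 39 N and x is back at 424.5. I'll release and lift clear.

>>> apply_moves([
  [1, -3, 0, 0, 0],
  [0.5, 0, 0, 0, 0],
  [0.5, 0, 0, 0, 0],
  [0.5, 0, 0, 0, 0],
  [0.5, 0, 0, 0, 0],
  [0.5, 0, 0, 0, 0],
  [0.5, 0, 0, 0, 0],
  [0.5, -20, 0, 0, 0],
  [0.5, -40, 0, 0, 0],
  [0.5, -40, 0, 0, 0],
])

```text
t: 37.35
eef_pos: [424.5, 179.9, 241.2]
tcp_rot: [-2.82, 1.569, -2.856]
ft_force: [0.3, 0.3, -0.7]
opening: 0.501
```

>>> apply_moves([
  [0.5, -40, -20, 0, 0],
  [0.5, 0, -40, 0, 0],
  [0.5, 0, -40, 0, 0],
  [0.5, 0, -20, 0, 0],
  [0.5, 0, 0, 0, 0],
  [0.5, 0, 0, 0, 0],
])

```text
t: 37.95
eef_pos: [420.6, 60.1, 280.3]
tcp_rot: [1.154, 1.571, 1.117]
ft_force: [-0.5, -0.5, -0.8]
opening: 0.498
```

Run:
```python
from h import *
plan([425,60,280],-1.8); w=cam('wrist'); d=cam('scene'); 
a=cv2.resize(w['pixels'],(392,294)); b=cv2.resize(d['pixels'],(400,300))[:294]
cv2.imwrite('pics/final.png',np.hstack([a,b])[:,:,::-1]); save(d,'scene9.png',s=1.4); np.save('w9.npy',w,allow_pickle=True)
# bar in scene view: height check
p=d['pixels'].astype(int); m=((p.max(2)-p.min(2)<25)&(p.max(2)>95)).astype(np.uint8); m2=m*0; m2[105:150,290:350]=m[105:150,290:350]
cs,_=cv2.findContours(m2,cv2.RETR_EXTERNAL,cv2.CHAIN_APPROX_NONE); k=max(cs,key=cv2.contourArea)[:,0]
print('bar',cv2.minAreaRect(np.array([plane(d,u,v,148)[:2] for u,v in k],np.float32)))
h=cv2.cvtColor(d['pixels'],cv2.COLOR_RGB2HSV); m=((h[...,0]<12)&(h[...,1]>140)&(h[...,2]>30)).astype(np.uint8); m2=m*0; m2[150:360,60:275]=m[150:360,60:275]
cs,_=cv2.findContours(m2,cv2.RETR_EXTERNAL,cv2.CHAIN_APPROX_NONE); k=max(cs,key=cv2.contourArea)[:,0]
print('horn',cv2.minAreaRect(np.array([plane(d,u,v,14)[:2] for u,v in k],np.float32)))
```

```text
p [420.6  60.1 280.3] jaw -2.1 turn -0.3 shift now [0.3 0.1 4.4] after turn [0.3 0.  4.4] j6 0.02 F [-0.5 -0.5 -0.8] open 0.498 t 37.95
bar ((424.9180603027344, 181.29144287109375), (106.84745788574219, 14.118094444274902), 85.10773468017578)
horn ((428.501953125, -181.8993377685547), (33.87071990966797, 164.713623046875), 1.6387722492218018)
```

View pics/final.png

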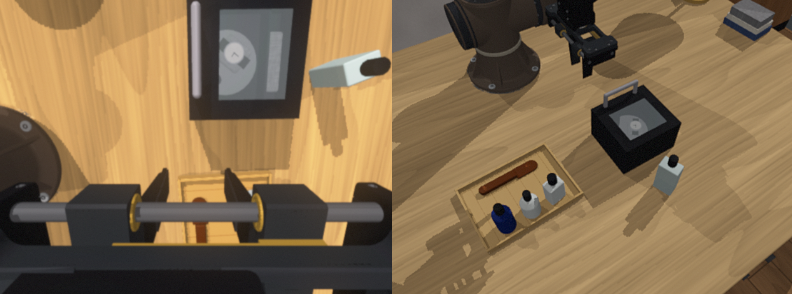

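The final views show the lid shut, with its bar where it was at the start. The horn lies in the front lane, all the bottles are standing, and the arm is clear. I'll hand the job in.

```bash
python3 -c "
from h import *
print(env.job_done())"
```

```text
the job is handed in; nothing more can be done
None
```

I did all four steps and handed the job in at about 38 s. It returned no verdict, so what follows rests on my own checks.

**Done:** I laid the shoehorn in the tray's front lane and opened the lid to about 1.7 rad by its bar. I turned the carrier one clockwise turn by its grip, shut the lid down onto its stop, and moved the arm clear.

**Last checks:**
- **Shoehorn:** its middle is about 54 mm in front of the tray's centre line and near the middle sideways. It lies along the row to within about 1°.
- **Lid:** the bar is back at x ≈ 425 mm. The downward force rose to 39 N at the stop before I let go.
- **Carrier:** the wrist camera showed it about 4° short of the full turn (about 6.21 rad), inside the 6.03 to 6.53 rad window. I measured this before shutting the lid.
- **Bottles:** they looked upright and in place in the last picture; I did not measure their shift. I kept the fingertips above the watch throughout, so nothing should have pressed on it.

**What went wrong or disagreed:**
- **First grasp:** I lifted before the fingers had closed on the shoehorn and had to go down again. On that second descent the fingertips pressed the lid briefly, at a wrist force of about 86 N (limit 120 N).
- **Axle position:** my camera estimate was about 3 mm off from what the forces showed during the turn. The side force reached about 26 N before I corrected the path.
- **Tray position:** the three camera views disagreed by up to 10 mm in x. I used the wrist view, and the placed shoehorn agreed with it.

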